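# Fit the clean spark-arrestor cassette in the downdraft grinding box

## Task

Fit the clean spark-arrestor cassette in the grinding box: pull the spring-loaded captive screw up by its knob until its thread can catch, and wind it up anticlockwise as far as it goes so that it stays up by itself. Then slide the clean cassette fully home in the slot, mesh end first, and wind the screw back down clockwise until it springs down through the cassette's hole and locks it. Leave the clogged cassette and the other things on the bench where they are.

Things in the scene. Friction and masses are not known exactly. Their poses are not given: they have to be found in the camera images.
- housing: Grinding box, fixed: low grey cassette housing (140 mm wide, 53 mm high) in front of a blue box with a slatted top that begins 150 mm behind the slot's mouth (360 mm wide, 90 mm high; a die board on it reaches 116 mm). Origin on the bench below the middle of the slot's mouth; x points into the slot, y left, z up. A 50 mm deep shelf, level with the slot's floor, stands out in front of the mouth.
- slot_mouth (a point): Middle of the slot's mouth, on the slot's floor, 35 mm above the bench; x points level into the slot, y left, z up. The slot is 103 mm wide, 12 mm high, with a stop 140 mm in. On the shelf two 9 mm high guides, about 116 mm apart at the front (50 mm before the mouth), narrow down to the slot; the lip over the mouth is turned up a little.
- knob (a point): Centre (half-way up) of the captive screw's black round knob: 36 mm across, 26 mm high, axis vertical, white mark on top. The axis stands 20 mm behind the slot's mouth, on its centre line. Sprung down, this point is 101 mm above the bench; it rises with the screw. Under it, 3 mm of free stem, then a barrel 26 mm across down to the housing's top, so fingers may reach past the knob.
- screw_lift (a joint): How far the captive screw is lifted, m. 0 = sprung down: its 10 mm bullet nose blocks the slot down to the floor or, with a cassette home, stands in the cassette's hole. The spring pushes down with 4 N at rest, 6 N when up. Out of its thread the screw can be pulled up to a springy stop at 0.011. The nose is clear of the slot from 0.0115; wound up fully it rests at 0.013.
- screw_turn (a joint): Turn of the knob, rad, anticlockwise from above positive; the white mark points out of the slot at 0. Starts at -0.9 to -0.2. Below 0 the screw is out of its thread, turns freely and springs down when let go. Pulled up 8 to 11 mm and turned past 0 it enters the thread and climbs 16 mm a turn, to a stop at 2.0; from 0.1 on it stays where it is let go.
- nose (a point): Tip of the captive screw's brass nose, on the knob's axis; 0.5 mm above the slot's floor when sprung down. The thread is right-handed with 3 mm of axial play and 0.03 N m of friction. Wound clockwise back below about -0.1 rad and let go, the screw springs down. If it was turned past 0 while down it cannot be pulled up to its thread: turn it back below -0.2 (lower stop at -2.4).
- clean_grip (a point): Clean cassette, bright frame and wire mesh, 0.38 kg, plate 180 x 100 x 10 mm: a point in its upright blue handle (24 mm along x, 16 mm across y, 44 mm high), 24 mm above the plate's top, 34 mm above its underside, 20 mm below the handle's top. x points to the leading (mesh) end, which is 165 mm ahead of this point; rear end 15 mm behind; a 15 mm hole 45 mm ahead, on the centre line. z up.
- clean_lead (a point): Middle of the clean cassette's leading edge, half-way up the plate (5 mm), 165 mm ahead of clean_grip along x. With the cassette home it is on the slot's stop, 140 mm behind the mouth, and clean_grip is 25 mm in front of the mouth, on its centre line, 34 mm above the slot's floor.
- clogged_grip (a point): The same point of the clogged cassette (same shape, dark brown sooted frame and mesh). To be left alone.
- flap_disc: Reddish-brown flap disc, 115 mm across, 16 mm high, lying flat; origin in the middle of its underside. Bystander.
- rule_bin: Fixed yellow bin with short steel rules, 130 x 100 x 50 mm; origin in the middle of its underside. Bystander.
- mug: Blue mug, 82 mm across, 95 mm high; origin in the middle of its underside. Bystander.
- die_grinder: Black hand-held die grinder lying on its side, about 220 mm long, 40 mm high; origin under its body. Bystander.
- wrench: Steel wrench, 190 mm long, lying flat; origin in its middle. Bystander.
- spray_can: Green can, 66 mm across, 190 mm high; origin in the middle of its underside. Bystander.
There are look-alikes about, which are no part of the job. Leave any red look-alike of the part that bears clean_grip alone.

How it is judged:
On the way, in this order (a step that is already met when the one before it is completed fails the run):
1. the captive screw has been pulled up, wound up in its thread and let go, and stays up clear of the slot (value of joint screw_lift above 0.012 m and contact force between the fingers and screw_lift below 0.2 N), for 0.2 s.
2. the clean cassette is fully home in the slot (within 3 mm of the stop) under the raised screw (value of joint screw_lift above 0.0115 m and x of clean_lead in the frame of slot_mouth between 0.137 and 0.142 m and y of clean_lead in the frame of slot_mouth between -0.006 and 0.006 m and z of clean_lead in the frame of slot_mouth between 0 and 0.01 m and x of clean_grip in the frame of slot_mouth below -0.02 m and y of clean_grip in the frame of slot_mouth between -0.006 and 0.006 m and z of clean_grip in the frame of slot_mouth between 0.03 and 0.039 m), for 0.2 s.
At the end, for the whole second after the job is handed in: The clean cassette lies in the slot, mesh end first, its leading end within 3 mm of the stop, and the captive screw is sprung down through its hole (within 2 mm of fully down) (value of joint screw_lift below 0.002 m and velocity of joint screw_lift below 0.01 m/s and x of clean_lead in the frame of slot_mouth between 0.137 and 0.142 m and y of clean_lead in the frame of slot_mouth between -0.006 and 0.006 m and z of clean_lead in the frame of slot_mouth between 0 and 0.01 m and x of clean_grip in the frame of slot_mouth below -0.02 m and y of clean_grip in the frame of slot_mouth between -0.006 and 0.006 m and z of clean_grip in the frame of slot_mouth between 0.03 and 0.039 m); the robot touches nothing.
It fails at once if the clogged cassette is moved by more than 25 mm (distance of clogged_grip from where it was at the start of the episode above 0.025 m).
It fails at once if another thing on the bench is moved by more than 25 mm (distance of any of flap_disc, mug, die_grinder, wrench, spray_can from where it was at the start of the episode above 0.025 m).
It also fails if it takes over 72 s, if anything falls off the work surface, if the arm or the gripper's body presses on something with over 40 N, if the wrist force passes 120 N, or if a joint passes its speed limit or range.

## Robot

A 7-joint arm with a two-finger parallel gripper is mounted at the origin on the work surface. World frame = base frame: x ahead of the robot, y to its left, z up, the work surface at z = 0. Lengths are in m, angles in rad, forces in N, time in s.
With the tool pointing down it reaches from about 0.425 to 0.95 m from the base axis. Payload 16.7 kg.
Tool frame: the origin (TCP) lies midway between the tips of the shut fingers; the grasp point (between the pads) lies 19 mm behind it; z points along the fingers, y is the line along which they close (so a half turn about z gives the same grasp; the last joint's range is limited). The gripper opens to 94 mm and grips with 3 to 60 N. Pads are 16 mm wide; open, the fingers measure 119 mm over their backs; the gripper's body (75 mm by 177 mm) begins 78 mm behind the grasp point.
Start: joints at [1.19, 0.426, 0.074, 1.606, -0.034, 1.111, -0.067], TCP at [0.154, -0.657, 0.179] pointing down, gripper open.
Joint ranges: [-2.85, 2.85], [-0.5, 2.14], [-1.23, 1.37], [0.21, 2.46], [-1.02, 4.16], [0.16, 2.05], [-2.73, 2.73]. Speed limits (rad/s): [1.89, 1.89, 2.39, 2.39, 3.01, 3.01, 3.01].

## Interface

Orientations are given as [roll, pitch, yaw] about the fixed x, y, z axes, in that order (R = Rz(yaw) Ry(pitch) Rx(roll)).
In Python, from rig import arm gives the robot as it stands. The module is installed in compiled form; this text tells all that it offers.
- The arm moves only by the tool jog_arm, never from a script. Its argument "steps" is a list of rows, each a list of 7 numbers: the gripper's target within -1 to 1 (shut at 1, half-way at 0, fully open at -1), then the shift along the tool's x, y, z as a fraction of full scale, then the turn, a rotation vector about the tool's x, y, z as a fraction of full scale. A call has 1 to 20 rows; each row is the pose to reach, as a shift and turn from the pose commanded when the call began, along the tool's axes at that moment; what a row does not reach only later rows make up. Full scale, the value 1, is 250 mm for a shift and 0.5 rad for a turn. A row lasts 1/12 s, in which the tool goes at most 41.7 mm and 7.16 degrees, less where a joint would pass 70% of its speed; a pose out of reach is approached as far as the arm can. A call with a number of a shift or a turn outside -1 to 1 is refused whole. A call with a gripper value outside its range is refused whole. The fingers move at their own pace and stop on an object; "squeeze" is the grip in N (left out, the last holds). Time passes only in rows, so rows that repeat a pose let the fingers close. It gives the time, the measured TCP pose, the force, the opening and the grip force at its end, in the units of the state.
- arm.read_state(): the state, without advancing time (a new reading comes with each control period).
- arm.snapshot(name): name is "scene" or "top" or "wrist"; returns a dict with "color" (420x560x3 uint8, red, green, blue), "z_map" (420x560 float32, m along the optical axis (not along the pixel's ray), 0 where there is no reading), "intrinsics" (3x3 intrinsics, pixels), "rvec" (rotation vector, rad) and "tvec" (3), from world to camera coordinates, as OpenCV has them. Camera axes: x right, y down, z forward; pixel columns grow to the right and rows downward; lengths in m; the calibration is good to about 2 mm. A picture is of the moment at which its call begins.
- arm.hand_in(): hands the job in; it is judged then, once.
Trained networks look in the newest picture that a camera, given by its name, has taken for a name from the list of things; names that differ only in an ending like _2 or _b are one class to them, and where a whole thing is asked for, a point or a joint stands for the part that bears it (a point fixed in the world has none). Each returns a list of dicts, best first, with "conf" (0 to 1); they miss things now and then, are a little off and sometimes report something else, mostly with a low value. They report only what shows in the picture. A call takes as long as a camera call. They do not tell look-alikes from the thing itself.
- arm.search_frame(camera, thing): "at" ([x, y, z] in m, in the coordinates of the camera as it stood for that picture, good to about 4 mm: the middle of the surface that is visible of it).
- arm.silhouettes(camera, thing): "pixels" (420x560 bool, what is visible of it).
- arm.tip_of(camera, thing): "at" ([x, y, z] in m, in the coordinates of the camera as it stood for that picture, good to about 4 mm: a listed point, or the origin of a listed thing).
The state is a dict: "clock": time; "joint_positions": joint angles; "joint_vel": joint speeds; "joint_efforts": joint torques, N m; "eef_pos": TCP position; "ee_rot": TCP orientation; "wrist_force": force on the tool from outside, world axes, zero at the start; "torque": the same for the moment, N m; "grip_width": finger opening in m; "finger_force": force on a finger pad.
Only numpy, scipy, OpenCV 4.12 (cv2) and the standard library are available. Lean on these libraries where they do the work, as an engineer would, in place of code of your own. Each camera call takes 0.05 s, during which the arm holds its last target. There are 200 camera calls.

## Working session

There is one attempt and no reset: what is moved stays moved. The work goes in short steps, Python scripts to look and compute and a tool call to move; the robot and the scene stay as the last step left them, time stands still between calls to the robot, and variables do not carry over. Pictures are saved under pics/ and viewed, at most 10 in all, crops included, and the job is handed in when it is done.

Besides the shell and the picture viewer there is one more tool, called after "Request:" in YAML: its name, and indented under it one key for each argument. jog_arm: Moves the arm, as the interface text tells. Shift numbers are shares of 250 mm and turn numbers shares of 0.5 rad, none past 1 either way. Its arguments: {"type":"object","properties":{"steps":{"type":"array"},"squeeze":{"type":"number"}},"required":["steps"]}

```bash
mkdir -p pics
cat > h.py <<'E'
import numpy as np, cv2
from rig import arm
from scipy.spatial.transform import Rotation as R
def w(s,p):
    M=cv2.Rodrigues(np.array(s["rvec"],float))[0]; return M.T@(np.array(p)-np.array(s["tvec"]).ravel())
def px(s,p):
    M=cv2.Rodrigues(np.array(s["rvec"],float))[0]; c=M@np.array(p)+np.array(s["tvec"]).ravel(); q=s["intrinsics"]@c; return (q[:2]/q[2]).round(0)
def cloud(s):
    z=s["z_map"]; K=s["intrinsics"]; v,u=np.mgrid[:z.shape[0],:z.shape[1]]
    c=np.stack([(u-K[0,2])/K[0,0]*z,(v-K[1,2])/K[1,1]*z,z],-1)
    M=cv2.Rodrigues(np.array(s["rvec"],float))[0]; return (c-np.array(s["tvec"]).ravel())@M
def save(s,n): cv2.imwrite("pics/"+n,s["color"][:,:,::-1])
E
python3 - <<'E'
from h import *
np.set_printoptions(precision=4,suppress=True)
ims=[]
for c in ["scene","top"]:
    s=arm.snapshot(c); ims.append(s["color"])
    for t in ["slot_mouth","knob","clean_grip","clean_lead","clogged_grip","housing","mug","spray_can"]:
        for d in arm.tip_of(c,t)[:3]:
            p=w(s,d["at"]); print(c,t,round(d["conf"],2),p,px(s,p))
    cv2.imwrite(f"pics/{c}0.png",s["color"][:,:,::-1])
st=arm.read_state(); print(st)
E
```

```text
scene slot_mouth 0.75 [ 0.6718 -0.0456  0.0334] [322. 277.]
scene knob 0.49 [ 0.6922 -0.0441  0.1043] [331. 266.]
scene clean_grip 0.91 [0.3397 0.1866 0.0319] [294. 174.]
scene clean_grip 0.74 [ 0.2608 -0.3384  0.0309] [144. 250.]
scene clean_grip 0.56 [ 0.3983 -0.2817  0.0333] [189. 267.]
scene clean_lead 0.93 [ 0.209  -0.1831  0.001 ] [180. 218.]
scene clean_lead 0.69 [ 0.5682 -0.2782  0.0035] [231. 312.]
scene clean_lead 0.57 [0.3228 0.0174 0.0048] [253. 203.]
scene clogged_grip 0.71 [0.4047 0.2845 0.0353] [329. 169.]
scene housing 0.71 [ 0.6737 -0.0442 -0.0009] [322. 284.]
scene mug 0.95 [ 0.579  -0.5082  0.0016] [158. 377.]
scene spray_can 0.66 [ 0.572  -0.2743  0.0043] [233. 312.]
scene spray_can 0.6 [ 0.6405  0.4554 -0.0012] [415. 188.]
top slot_mouth 0.77 [ 0.6718 -0.042   0.03  ] [303. 152.]
top knob 0.69 [ 0.6913 -0.0476  0.0981] [305. 140.]
top knob 0.56 [0.4018 0.2874 0.0381] [197. 237.]
top clean_grip 0.76 [ 0.4006 -0.2832  0.0308] [382. 236.]
top clean_grip 0.64 [0.3435 0.1848 0.0296] [231. 256.]
top clean_grip 0.63 [0.6661 0.3413 0.0041] [184. 157.]
top clean_lead 0.76
[... 210 characters left out ...]
op housing 0.63 [ 0.6712 -0.0405  0.0045] [302. 155.]
top mug 0.78 [ 0.5778 -0.5131 -0.0015] [450. 182.]
top spray_can 0.66 [ 0.636   0.4552 -0.0022] [150. 167.]
{'clock': 0.9, 'joint_positions': array([ 1.1905,  0.4261,  0.0739,  1.606 , -0.0341,  1.1108, -0.0671]), 'joint_vel': array([-0.0009, -0.0011, -0.    , -0.0004, -0.0012,  0.0001,  0.0005]), 'joint_efforts': array([ -0.0009, -93.5499,   3.6619, -45.4558,  -0.0491,   0.0129,
         0.    ]), 'eef_pos': array([ 0.1544, -0.6571,  0.1792]), 'ee_rot': array([-3.1416,  0.    ,  0.2307]), 'wrist_force': array([-0.0559,  1.3354,  0.5008]), 'torque': array([ 0.0196,  0.0105, -0.0316]), 'finger_force': 0.0, 'grip_width': 0.0941070083985907}
```

Run:
```python
import cv2,numpy as np
a=cv2.imread("pics/scene0.png");b=cv2.imread("pics/top0.png")
cv2.imwrite("pics/both.png",np.vstack([cv2.resize(a[130:400,80:480],(800,540))])[:600])
cv2.imwrite("pics/topc.png",cv2.resize(b[100:340,130:480],(800,549)))
```

```text
(no output)
```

View pics/both.png

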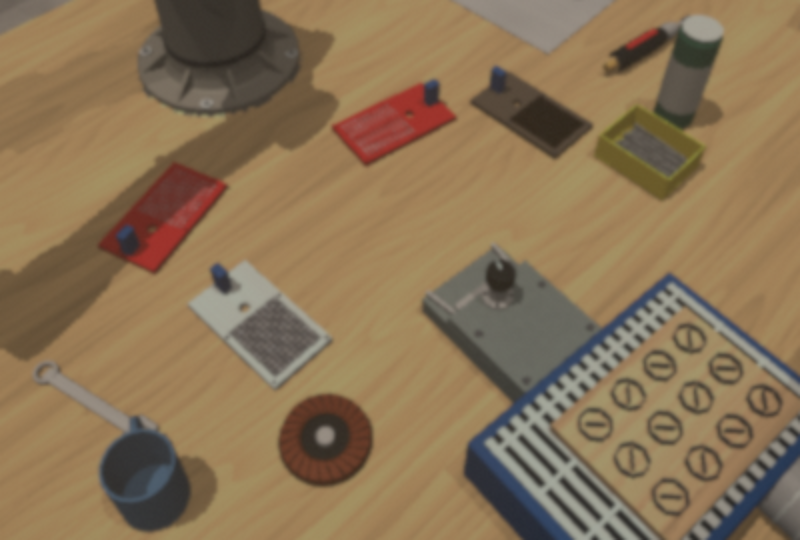

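View pics/topc.png

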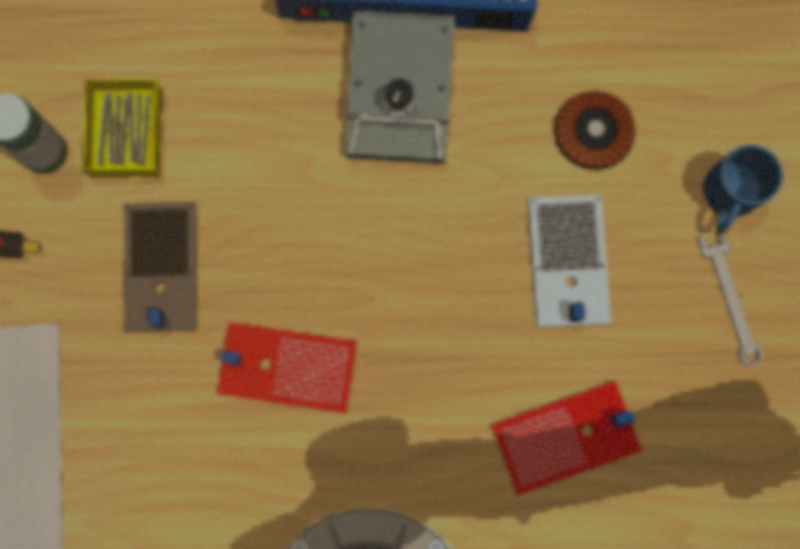

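The knob is in the top crop at (398,95) and the grey housing is below the blue box. Candidates for the clean cassette are the bright-framed one (grip at crop (576,311), full-image (382,236)), the red ones at (231,256) and (144,250 in scene), and the brown clogged one at (198,237). I pick the bright one at (382,236), since its frame is bright and its handle is blue. Next I measure the exact poses.

Run:
```python
from h import *
np.set_printoptions(precision=4,suppress=True)
def rect(P,n):
    r=cv2.minAreaRect((P[:,:2]*1000).astype(np.float32)); print(n,len(P),r, np.median(P[:,2]))
for c in ["top","scene"]:
    s=arm.snapshot(c); C=cloud(s)
    x,y,z=C[...,0],C[...,1],C[...,2]
    m=(abs(z-0.053)<.005)&(x>.64)&(x<.83)&(abs(y+.045)<.11); rect(C[m],c+" housing top")
    m=(abs(z-0.035)<.004)&(x>.6)&(x<.7)&(abs(y+.045)<.08); rect(C[m],c+" shelf")
    m=(abs(z-0.114)<.006)&(abs(x-.69)<.04)&(abs(y+.045)<.04); rect(C[m],c+" knob"); print(C[m].mean(0))
    m=(z>.005)&(z<.02)&(x>.35)&(x<.6)&(abs(y+.28)<.09)&(s["color"].min(-1)>0); 
    for d in arm.silhouettes(c,"clean_grip"):
        q=C[d["pixels"]&(z>.003)&(z<.02)]
        if len(q): print(round(d["conf"],2)); rect(q,c+" cas")
        q=C[d["pixels"]&(z>.046)&(z<.06)]
        if len(q): rect(q,c+" handletop"); print(q.mean(0))
    m=(abs(z-0.09)<.004)&(x>.7); rect(C[m],c+" box")
    # crop knob & cassette
    for n,p in (("k",[.69,-.045,.11]),("c",[.48,-.28,.01])):
        u,v=px(s,p).astype(int); r=25 if n=="k" else 60
        cv2.imwrite(f"pics/{c}_{n}.png",cv2.resize(s["color"][max(v-r,0):v+r,u-r:u+r,::-1],(400,400),interpolation=2))
cv2.imwrite("pics/kc.png",np.hstack([cv2.imread("pics/top_k.png"),cv2.imread("pics/top_c.png")]))
```

```text
top housing top 1613 ((741.1475219726562, -39.17048645019531), (216.66929626464844, 165.88746643066406), 85.94475555419922) 0.05272382980670905
top shelf 438 ((645.3707885742188, -43.93391418457031), (139.15634155273438, 54.459510803222656), 85.16036987304688) 0.03452366085087276
top knob 96 ((688.8759155273438, -46.50226593017578), (33.241458892822266, 34.14490509033203), 32.83112335205078) 0.11216101548916865
[ 0.6889 -0.0467  0.1131]
0.85
top cas 1760 ((235.34130859375, -268.6735534667969), (102.70278930664062, 181.71316528320312), 18.554039001464844) 0.009273479568996698
top handletop 41 ((258.6505432128906, -338.67181396484375), (15.568609237670898, 22.179542541503906), 22.342531204223633) 0.0520844848259928
[ 0.2593 -0.3387  0.0528]
0.64
top cas 1664 ((332.1214294433594, 109.58375549316406), (179.641357421875, 100.51312255859375), 81.64351654052734) 0.009682742708324919
top handletop 38 ((343.7251281738281, 183.05706787109375), (21.804716110229492, 15.495984077453613), 87.70869445800781) 0.05261204708261091
[0.3436 0.1829 0.0527]
0.57
top cas 1606 ((476.92083740234375, -281.891
[... 1203 characters left out ...]
664), (183.1973419189453, 106.22279357910156), 81.54353332519531) 0.008324721315662465
scene handletop 27 ((349.66326904296875, 181.88589477539062), (20.606550216674805, 16.57978630065918), 66.62889862060547) 0.05161454117095071
[0.3497 0.1817 0.0515]
0.6
scene cas 1559 ((238.76077270507812, -267.79058837890625), (104.3783950805664, 183.43719482421875), 18.207244873046875) 0.008012858135875463
scene handletop 49 ((263.04058837890625, -338.9589538574219), (17.630460739135742, 25.14501190185547), 22.47943687438965) 0.05069545826821786
[ 0.2644 -0.3389  0.0504]
scene box 9921 ((816.6149291992188, 365.1883544921875), (508.5179748535156, 1276.625244140625), 19.950666427612305) 0.09011202589867641
```

View pics/kc.png

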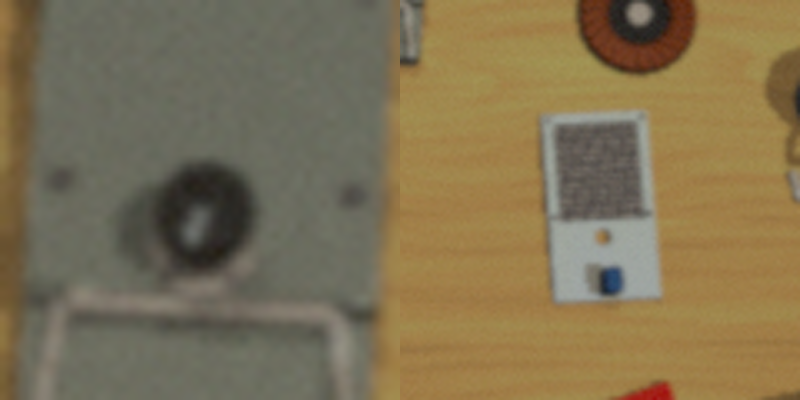

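```bash
cat >> h.py <<'E'
def go(x,y,z,yaw):
    s=arm.read_state(); M=R.from_euler("xyz",s["ee_rot"]); T=R.from_euler("xyz",[np.pi,0,yaw])
    d=M.inv().apply(np.array([x,y,z])-s["eef_pos"])/.25; t=(M.inv()*T).as_rotvec()/.5
    print("go",d.round(3),t.round(3),"clk",s["clock"],"j",s["joint_positions"].round(2))
E
python3 -c "
from h import *
go(.691,-.047,.21,.05)"
```

```text
go [ 2.648 -1.885 -0.123] [-0.     0.     0.362] clk 1.1 j [ 1.19  0.43  0.07  1.61 -0.03  1.11 -0.07]
```

Request:
jog_arm:
  steps:
    - [-1,0.44,-0.32,-0.12,0,0,0.2]
    - [-1,0.88,-0.63,-0.12,0,0,0.36]
    - [-1,0.88,-0.63,-0.12,0,0,0.36]
    - [-1,0.88,-0.63,-0.12,0,0,0.36]
    - [-1,0.88,-0.63,-0.12,0,0,0.36]
    - [-1,0.88,-0.63,-0.12,0,0,0.36]
    - [-1,0.88,-0.63,-0.12,0,0,0.36]
    - [-1,0.88,-0.63,-0.12,0,0,0.36]
    - [-1,0.88,-0.63,-0.12,0,0,0.36]

```text
clock: 1.85
eef_pos: [0.3337, -0.4525, 0.2096]
ee_rot: [3.141, -0.001, 0.053]
wrist_force: [-0.8, -0.6, -0.2]
grip_width: 0.0944
finger_force: 0.0
```

```bash
python3 -c "
from h import *
go(.691,-.047,.21,.05)"
```

```text
go [ 1.514e+00 -1.544e+00 -1.000e-03] [ 0.001 -0.001  0.007] clk 1.85 j [ 0.83  0.22 -0.01  1.83  0.    1.1  -0.7 ]
```

Request:
jog_arm:
  steps:
    - [-1,0.8,-0.8,0,0,0,0]
    - [-1,0.8,-0.8,0,0,0,0]
    - [-1,0.8,-0.8,0,0,0,0]
    - [-1,0.8,-0.8,0,0,0,0]
    - [-1,0.8,-0.8,0,0,0,0]
    - [-1,0.8,-0.8,0,0,0,0]
    - [-1,0.8,-0.8,0,0,0,0]

```text
clock: 2.43
eef_pos: [0.5235, -0.2421, 0.2092]
ee_rot: [-3.141, -0.0, 0.05]
wrist_force: [0.9, -0.4, -0.3]
grip_width: 0.0937
finger_force: 0.0
```

```bash
python3 -c "
from h import *
go(.691,-.047,.21,.05)"
```

```text
go [ 0.708 -0.746 -0.003] [-0.    -0.001  0.001] clk 2.4333 j [ 0.47  0.25 -0.18  1.79  0.05  1.11 -1.24]
```

Request:
jog_arm:
  steps:
    - [-1,0.7,-0.745,0,0,0,0]
    - [-1,0.7,-0.745,0,0,0,0]
    - [-1,0.7,-0.745,0,0,0,0]
    - [-1,0.7,-0.745,0,0,0,0]
    - [-1,0.7,-0.745,0,0,0,0]
    - [-1,0.7,-0.745,0,0,0,0]
    - [-1,0.7,-0.745,0,0,0,0]
    - [-1,0.7,-0.745,0,0,0,0]

```text
clock: 3.1
eef_pos: [0.6886, -0.0466, 0.208]
ee_rot: [-3.141, 0.001, 0.053]
wrist_force: [-0.4, -0.7, -0.1]
grip_width: 0.094
finger_force: 0.0
```

Run:
```python
from h import *
np.set_printoptions(precision=4,suppress=True)
s=arm.snapshot("wrist"); C=cloud(s); x,y,z=C[...,0],C[...,1],C[...,2]
for t in ["knob","slot_mouth"]:
    for d in arm.tip_of("wrist",t)[:2]: p=w(s,d["at"]); print(t,d["conf"],p,px(s,p))
m=(abs(z-0.114)<.005)&(abs(x-.69)<.04)&(abs(y+.045)<.04); print(m.sum(),cv2.minAreaRect((C[m][:,:2]*1000).astype(np.float32)))
for n,lo,hi in (("shelf",.032,.038),("top",.049,.057)):
    m=(z>lo)&(z<hi)&(x>.55)&(x<.81)&(abs(y+.045)<.1); print(n,m.sum(),m.sum() and cv2.minAreaRect((C[m][:,:2]*1000).astype(np.float32)))
save(s,"w1.png"); go(.691,-.047,.082,.05)
```

```text
slot_mouth 0.73 [ 0.6724 -0.0439  0.0331] [278. 197.]
1350 ((688.9005737304688, -47.50978088378906), (37.27959060668945, 36.81279373168945), 3.377382516860962)
shelf 3561 ((642.6173095703125, -44.54014587402344), (140.14666748046875, 47.22616958618164), 85.65572357177734)
top 19356 ((738.6058959960938, -51.531639099121094), (140.19686889648438, 152.73362731933594), 85.85689544677734)
go [ 0.017 -0.015  0.507] [ 0.002  0.001 -0.003] clk 3.25 j [ 0.16  0.44 -0.25  1.52  0.11  1.2  -1.63]
```

View pics/w1.png

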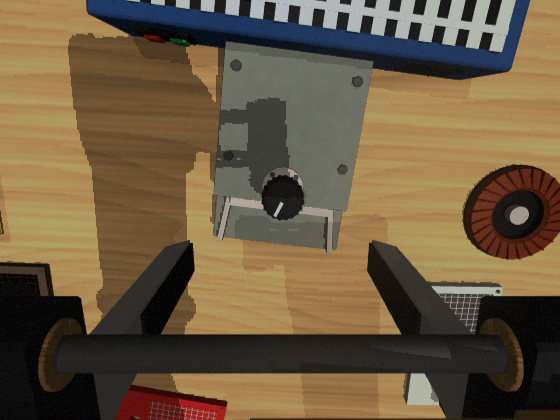

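The wrist picture shows the knob at (282,197) with its white mark pointing down-left, at about -0.45 rad. The slot is below it and the housing yaw is about -0.074. I descend on the knob.

Request:
jog_arm:
  steps:
    - [-1,0.004,0.004,0.15,0,0,0]
    - [-1,0.004,0.004,0.3,0,0,0]
    - [0,0.004,0.004,0.42,0,0,0]
    - [0,0.004,0.004,0.5,0,0,0]
    - [0,0.004,0.004,0.505,0,0,0]
    - [0,0.004,0.004,0.505,0,0,0]
    - [1,0.004,0.004,0.505,0,0,0]
    - [1,0.004,0.004,0.505,0,0,0]
    - [1,0.004,0.004,0.505,0,0,0]
    - [1,0.004,0.004,0.505,0,0,0]
    - [1,0.004,0.004,0.505,0,0,0]
    - [1,0.004,0.004,0.505,0,0,0]
  squeeze: 40

```text
clock: 4.25
eef_pos: [0.689, -0.0489, 0.0837]
ee_rot: [-3.141, -0.001, 0.051]
wrist_force: [-0.5, 2.3, 6.3]
grip_width: 0.0341
finger_force: 40.0
```

Request:
jog_arm:
  steps:
    - [1,0,0,-0.02,0,0,0]
    - [1,0,0,-0.038,0,0,0]
    - [1,0,0,-0.038,0,0,0]
    - [1,0,0,-0.038,0,0,0]

```text
clock: 4.58
eef_pos: [0.6884, -0.0491, 0.0925]
ee_rot: [-3.141, 0.0, 0.051]
wrist_force: [0.4, 4.3, -5.8]
grip_width: 0.0341
finger_force: 40.0
```

Request:
jog_arm:
  steps:
    - [1,0,0,-0.002,0,0,-0.2]
    - [1,0,0,-0.002,0,0,-0.4]
    - [1,0,0,-0.002,0,0,-0.6]
    - [1,0,0,-0.002,0,0,-0.8]
    - [1,0,0,-0.002,0,0,-1]
    - [1,0,0,-0.002,0,0,-1]

```text
clock: 5.08
eef_pos: [0.6885, -0.0496, 0.0926]
ee_rot: [-3.141, -0.0, 0.556]
wrist_force: [2.3, 2.6, -4.8]
grip_width: 0.0345
finger_force: 40.0
```

Request:
jog_arm:
  steps:
    - [1,0,0,-0.002,0,0,-0.2]
    - [1,0,0,-0.003,0,0,-0.4]
    - [1,0,0,-0.004,0,0,-0.6]
    - [1,0,0,-0.005,0,0,-0.8]
    - [1,0,0,-0.006,0,0,-1]
    - [1,0,0,-0.006,0,0,-1]

```text
clock: 5.58
eef_pos: [0.6889, -0.0498, 0.0943]
ee_rot: [3.141, -0.0, 1.052]
wrist_force: [4.2, 3.0, -5.2]
grip_width: 0.034
finger_force: 40.0
```

Request:
jog_arm:
  steps:
    - [1,0,0,-0.001,0,0,-0.2]
    - [1,0,0,-0.002,0,0,-0.4]
    - [1,0,0,-0.003,0,0,-0.6]
    - [1,0,0,-0.004,0,0,-0.8]
    - [1,0,0,-0.005,0,0,-1]
    - [1,0,0,-0.005,0,0,-1]

```text
clock: 6.08
eef_pos: [0.6893, -0.0497, 0.0957]
ee_rot: [3.14, -0.0, 1.551]
wrist_force: [5.9, 3.6, -5.6]
grip_width: 0.034
finger_force: 40.0
```

Request:
jog_arm:
  steps:
    - [1,0,0,-0.001,0,0,-0.2]
    - [1,0,0,-0.002,0,0,-0.4]
    - [1,0,0,-0.003,0,0,-0.6]
    - [1,0,0,-0.004,0,0,-0.8]
    - [1,0,0,-0.005,0,0,-1]
    - [1,0,0,-0.005,0,0,-1]

```text
clock: 6.58
eef_pos: [0.6896, -0.0492, 0.097]
ee_rot: [3.139, -0.0, 2.051]
wrist_force: [6.8, 4.0, -5.0]
grip_width: 0.0339
finger_force: 40.0
```

Request:
jog_arm:
  steps:
    - [1,0,0,-0.001,0,0,-0.2]
    - [1,0,0,-0.002,0,0,-0.4]
    - [1,0,0,-0.003,0,0,-0.6]
    - [1,0,0,-0.004,0,0,-0.8]
    - [1,0,0,-0.005,0,0,-1]
    - [1,0,0,-0.005,0,0,-1]

```text
clock: 7.08
eef_pos: [0.6897, -0.0502, 0.0981]
ee_rot: [3.14, 0.001, 2.55]
wrist_force: [10.3, 1.0, -7.2]
grip_width: 0.0343
finger_force: 39.9
```

```bash
python3 -c "
from h import *
s=arm.read_state();print(s['torque'],s['wrist_force'])
go(.691,-.047,.1,2.6)"
```

```text
[ 0.01100258 -2.81982347  0.07172044] [10.28457954  1.01790964 -7.20136738]
go [ 0.003  0.014 -0.008] [ 0.002  0.003 -0.099] clk 7.0833 j [ 0.52  0.65 -0.8   1.6   0.51  1.11  0.58]
```

Request:
jog_arm:
  steps:
    - [1,0,0,0,0,0,-0.15]
    - [1,0,0,0,0,0,-0.3]
    - [1,0,0,0,0,0,-0.4]
    - [1,0,0,0,0,0,-0.4]

```text
clock: 7.42
eef_pos: [0.6901, -0.0497, 0.0983]
ee_rot: [3.14, 0.002, 2.748]
wrist_force: [11.3, 3.0, -6.7]
grip_width: 0.0338
finger_force: 40.0
```

```bash
python3 -c "
from h import *
s=arm.read_state();print(s['torque'],s['wrist_force'])
"
```

```text
[ 0.89733379 -3.02737212 -0.03435628] [11.34009805  3.02419736 -6.7122143 ]
```

Request:
jog_arm:
  steps:
    - [-1,0,0,0,0,0,0]
    - [-1,0,0,0,0,0,0]
    - [-1,0,0,0,0,0,0]
    - [-1,0,0,0,0,0,0]
    - [-1,0,0,-0.15,0,0,0]
    - [-1,0,0,-0.3,0,0,0]
    - [-1,0,0,-0.4,0,0,0]
    - [-1,0,0,-0.4,0,0,0]
    - [-1,0,0,-0.4,0,0,0]

```text
clock: 8.17
eef_pos: [0.6891, -0.0498, 0.1997]
ee_rot: [3.142, 0.002, 2.749]
wrist_force: [-1.0, -0.4, -0.1]
grip_width: 0.0903
finger_force: 0.0
```

Run:
```python
from h import *
np.set_printoptions(precision=4,suppress=True)
s=arm.snapshot("wrist"); C=cloud(s); x,y,z=C[...,0],C[...,1],C[...,2]
m=(z>.105)&(z<.15)&(abs(x-.69)<.04)&(abs(y+.045)<.04); print(m.sum(),cv2.minAreaRect((C[m][:,:2]*1000).astype(np.float32)),np.median(z[m]),np.percentile(z[m],[10,90]))
u,v=px(s,[.69,-.047,.125]).astype(int)
cv2.imwrite("pics/w2.png",cv2.resize(s["color"][max(0,v-60):v+60,max(0,u-80):u+80,::-1],(640,480)))
print(arm.read_state()["eef_pos"])
```

```text
1692 ((689.0597534179688, -47.97718811035156), (37.18699645996094, 37.71807861328125), 38.33623504638672) 0.1261751680710001 [0.1216 0.1272]
[ 0.6884 -0.0501  0.1982]
```

View pics/w2.png

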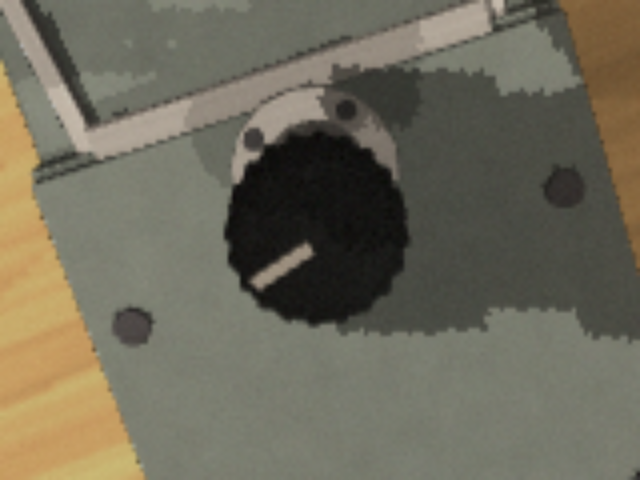

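The knob's top is now at 0.126 m, up about 13 mm, and the mark stands about 114° (1.99 rad) anticlockwise of "out", so the screw is fully wound up. Next is the cassette.

```bash
python3 -c "
from h import *
go(.55,-.17,.2,3.0);go(.4017,-.2845,.2,3.18)"
```

```text
go [ 0.328 -0.655 -0.007] [-0.001  0.001 -0.501] clk 8.2167 j [ 0.57  0.58 -0.88  1.5   0.46  1.28  0.81]
go [ 0.701 -1.305 -0.007] [-0.001  0.001 -0.861] clk 8.2167 j [ 0.57  0.58 -0.88  1.5   0.46  1.28  0.81]
```

Request:
jog_arm:
  steps:
    - [-1,0.35,-0.65,0,0,0,-0.2]
    - [-1,0.35,-0.65,0,0,0,-0.4]
    - [-1,0.35,-0.65,0,0,0,-0.6]
    - [-1,0.35,-0.65,0,0,0,-0.86]
    - [-1,0.53,-1,0,0,0,-0.86]
    - [-1,0.53,-1,0,0,0,-0.86]
    - [-1,0.53,-1,0,0,0,-0.86]
    - [-1,0.53,-1,0,0,0,-0.86]
    - [-1,0.53,-1,0,0,0,-0.86]

```text
clock: 8.97
eef_pos: [0.4684, -0.2325, 0.1972]
ee_rot: [-3.142, -0.002, -3.108]
wrist_force: [-0.5, 0.3, 0.3]
grip_width: 0.0943
finger_force: 0.0
```

```bash
python3 -c "
from h import *
go(.4017,-.2845,.14,3.18)"
```

```text
go [ 0.273 -0.199  0.229] [-0.    -0.004 -0.009] clk 8.9667 j [ 1.25  0.33 -1.09  1.87  0.32  1.13  1.65]
```

Request:
jog_arm:
  steps:
    - [-1,0.27,-0.2,0,0,0,0]
    - [-1,0.27,-0.2,0.1,0,0,0]
    - [-1,0.27,-0.2,0.2,0,0,0]
    - [-1,0.27,-0.2,0.23,0,0,0]
    - [-1,0.27,-0.2,0.23,0,0,0]
    - [-1,0.27,-0.2,0.23,0,0,0]

```text
clock: 9.47
eef_pos: [0.407, -0.2811, 0.1412]
ee_rot: [3.14, 0.001, -3.1]
wrist_force: [0.9, -0.1, 0.5]
grip_width: 0.094
finger_force: 0.0
```

Run:
```python
from h import *
np.set_printoptions(precision=4,suppress=True)
s=arm.snapshot("wrist"); C=cloud(s); x,y,z=C[...,0],C[...,1],C[...,2]
m=(z>.048)&(z<.06)&(abs(x-.40)<.04)&(abs(y+.285)<.04); print("handle",m.sum(),cv2.minAreaRect((C[m][:,:2]*1000).astype(np.float32)),C[m].mean(0))
m=(z>.006)&(z<.015)&(x>.36)&(x<.6)&(abs(y+.282)<.07); print(m.sum(),cv2.minAreaRect((C[m][:,:2]*1000).astype(np.float32)))
save(s,"w3.png"); go(.4017,-.2845,.018,3.18)
```

```text
handle 516 ((400.64544677734375, -284.8712463378906), (24.009140014648438, 15.40222454071045), 2.534924268722534) [ 0.4    -0.2848  0.0534]
15404 ((474.4769592285156, -282.32452392578125), (177.9272003173828, 100.26272583007812), 2.167691707611084)
go [ 0.024 -0.012  0.495] [0.001 0.003 0.008] clk 9.5167 j [ 1.38  0.33 -1.06  1.99  0.34  1.    1.77]
```

View pics/w3.png

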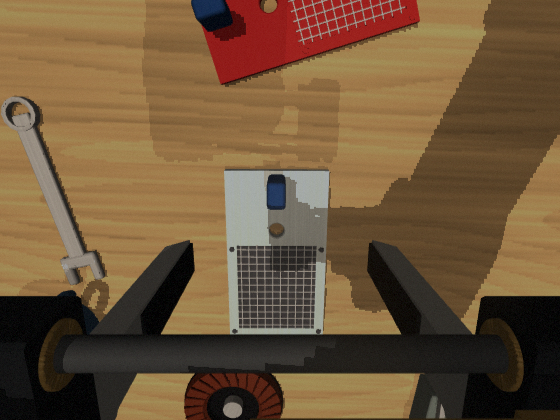

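Bright frame with mesh and a blue handle at (277,192); this is the right cassette. Descend and grasp it.

Request:
jog_arm:
  steps:
    - [-1,0.028,-0.013,0.15,0,0,0]
    - [-0.3,0.028,-0.013,0.3,0,0,0]
    - [-0.3,0.028,-0.013,0.42,0,0,0]
    - [-0.3,0.028,-0.013,0.49,0,0,0.008]
    - [-0.3,0.028,-0.013,0.495,0,0,0.008]
    - [-0.3,0.028,-0.013,0.495,0,0,0.008]
    - [1,0.028,-0.013,0.495,0,0,0.008]
    - [1,0.028,-0.013,0.495,0,0,0.008]
    - [1,0.028,-0.013,0.495,0,0,0.008]
    - [1,0.028,-0.013,0.495,0,0,0.008]
    - [1,0.028,-0.013,0.495,0,0,0.008]
    - [1,0.028,-0.013,0.495,0,0,0.008]
    - [1,0.028,-0.013,0.495,0,0,0.008]
  squeeze: 60

```text
clock: 10.6
eef_pos: [0.3984, -0.2865, 0.0171]
ee_rot: [-3.141, 0.0, -3.107]
wrist_force: [-0.9, 3.3, 2.5]
grip_width: 0.0183
finger_force: 1.2
```

Request:
jog_arm:
  steps:
    - [1,0,0,0,0,0,0]
    - [1,0,0,0,0,0,0]
    - [1,0,0,0,0,0,0]
    - [1,0,0,-0.04,0,0,0]
    - [1,0,0,-0.1,0,0,0]
    - [1,0,0,-0.2,0,0,0]
    - [1,0,0,-0.3,0,0,0]
    - [1,0,0,-0.4,0,0,0]
    - [1,0,0,-0.4,0,0,0]
    - [1,0,0,-0.4,0,0,0]

```text
clock: 11.43
eef_pos: [0.3985, -0.287, 0.118]
ee_rot: [-3.14, 0.001, -3.107]
wrist_force: [-0.3, -0.7, -4.1]
grip_width: 0.0151
finger_force: 60.0
```

```bash
cat >> h.py <<'E'
def cas(c,lo=.03,hi=.2):
    s=arm.snapshot(c); C=cloud(s)
    for d in arm.tip_of(c,"clean_lead")[:4]+arm.tip_of(c,"clean_grip")[:4]:
        p=w(s,d["at"]); print(c,round(d["conf"],2),p.round(4),px(s,p))
    return s,C
E
python3 - <<'E'
from h import *
s,C=cas("scene"); save(s,"s3.png")
s,C=cas("top")
s=arm.snapshot("wrist"); C=cloud(s);x,y,z=C[...,0],C[...,1],C[...,2]; save(s,"w4.png")
m=(z>.05)&(z<.135)&(x>.36)&(x<.6)&(abs(y+.282)<.06)&(s["color"].min(-1)>130)
P=C[m]; print(m.sum(),cv2.minAreaRect((P[:,:2]*1000).astype(np.float32)))
A=np.c_[P[:,:2]-[.4,-.285],np.ones(len(P))]; print("plane",np.linalg.lstsq(A,P[:,2],rcond=None)[0])
go(.5,-.045,.12,3.068)
E
```

```text
scene 0.8 [ 0.5671 -0.2797  0.101 ] [227. 292.]
scene 0.59 [ 0.2067 -0.1843  0.0043] [179. 217.]
scene 0.56 [0.3234 0.0163 0.0058] [253. 203.]
scene 0.89 [ 0.2626 -0.3375  0.0339] [144. 249.]
scene 0.78 [ 0.3998 -0.2811  0.1346] [184. 244.]
scene 0.61 [0.3433 0.1838 0.03  ] [295. 176.]
top 0.84 [ 0.2055 -0.1806 -0.0008] [349. 300.]
top 0.81 [ 0.5635 -0.277   0.0987] [382. 180.]
top 0.79 [0.323  0.018  0.0045] [285. 263.]
top 0.67 [ 0.2603 -0.3426  0.0315] [403. 282.]
top 0.6 [0.3447 0.188  0.0326] [230. 256.]
2349 ((462.6046447753906, -284.4001770019531), (156.91656494140625, 99.2186279296875), 1.7215451002120972)
plane [-1.90621384e-02 -9.35827929e-05  1.08930722e-01]
go [-0.441  0.949 -0.014] [ 0.002 -0.001  0.218] clk 11.7833 j [ 1.37  0.36 -1.04  2.03  0.38  0.96  1.75]
```

```bash
python3 -c "
from h import *
go(.46,-.0325,.1,3.068)"
```

```text
go [-0.283  1.005  0.066] [ 0.002 -0.001  0.218] clk 11.7833 j [ 1.37  0.36 -1.04  2.03  0.38  0.96  1.75]
```

Request:
jog_arm:
  steps:
    - [1,-0.05,0.12,0,0,0,0]
    - [1,-0.1,0.25,0,0,0,0.05]
    - [1,-0.15,0.4,0,0,-0.02,0.1]
    - [1,-0.2,0.55,0,0,-0.038,0.2]
    - [1,-0.25,0.7,0,0,-0.038,0.22]
    - [1,-0.28,0.85,0,0,-0.038,0.22]
    - [1,-0.28,0.95,0,0,-0.038,0.22]
    - [1,-0.28,1,0.03,0,-0.038,0.22]
    - [1,-0.28,1,0.066,0,-0.038,0.22]
    - [1,-0.28,1,0.066,0,-0.038,0.22]
    - [1,-0.28,1,0.066,0,-0.038,0.22]

```text
clock: 12.7
eef_pos: [0.4591, -0.0346, 0.0999]
ee_rot: [3.14, 0.017, 3.067]
wrist_force: [-0.9, -0.6, -2.4]
grip_width: 0.015
finger_force: 60.0
```

Run:
```python
from h import *
np.set_printoptions(precision=4,suppress=True)
s=arm.snapshot("wrist"); C=cloud(s);x,y,z=C[...,0],C[...,1],C[...,2]; save(s,"w5.png")
hsv=cv2.cvtColor(s["color"],cv2.COLOR_RGB2HSV)
m=(z>.078)&(z<.1)&(x>.42)&(x<.66)&(abs(y+.04)<.065)&(hsv[...,1]<70)
P=C[m]; print(m.sum(),cv2.minAreaRect((P[:,:2]*1000).astype(np.float32)))
A=np.c_[P[:,:2]-[.46,-.0325],np.ones(len(P))]; print("plane",np.linalg.lstsq(A,P[:,2],rcond=None)[0])
m=(z>.048)&(z<.057)&(x>.66)&(x<.81)&(abs(y+.05)<.09);P=C[m]; print("top",m.sum(),cv2.minAreaRect((P[:,:2]*1000).astype(np.float32)))
s=arm.snapshot("top"); C=cloud(s);x,y,z=C[...,0],C[...,1],C[...,2]
hsv=cv2.cvtColor(s["color"],cv2.COLOR_RGB2HSV)
m=(z>.075)&(z<.1)&(x>.42)&(x<.66)&(abs(y+.04)<.065)
P=C[m]; print(m.sum(),cv2.minAreaRect((P[:,:2]*1000).astype(np.float32)))
go(.4578,-.0325,.075,3.068);print(arm.read_state()["eef_pos"],arm.read_state()["ee_rot"])
```

```text
11721 ((524.4102783203125, -39.111392974853516), (100.20551300048828, 158.61180114746094), 86.04380798339844)
plane [0.0029 0.0002 0.0922]
top 0 ((0.0, 0.0), (0.0, 0.0), 0.0)
183 ((555.4476928710938, -6.2047119140625), (86.0977783203125, 201.26397705078125), 59.409603118896484)
go [0.01  0.009 0.102] [ 0.003  0.037 -0.005] clk 12.8 j [ 0.88  0.33 -1.08  2.12  0.38  0.88  1.08]
[ 0.4596 -0.0349  0.1005] [3.1403 0.0187 3.0654]
```

View pics/w5.png

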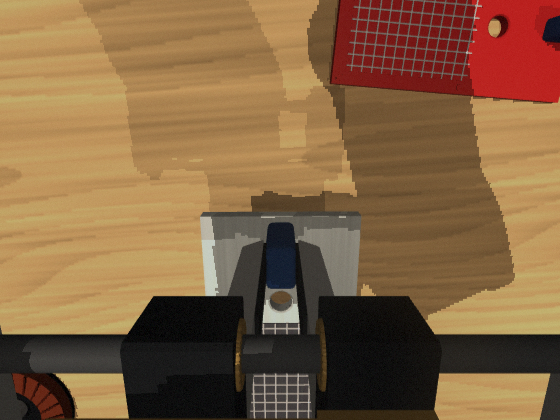

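Level and held straight; the cassette's edge is at rows 212 and below, handle at (281,255). I shift 2.4 mm sideways and lower it onto the shelf.

Request:
jog_arm:
  steps:
    - [1,0,0.01,0.04,0,0,0.01]
    - [1,0,0.01,0.08,0,0,0.01]
    - [1,0,0.01,0.12,0,0,0.01]
    - [1,0,0.01,0.16,0,0,0.01]
    - [1,0,0.01,0.178,0,0,0.01]
    - [1,0,0.01,0.178,0,0,0.01]
    - [1,0,0.01,0.178,0,0,0.01]

```text
clock: 13.38
eef_pos: [0.4605, -0.0314, 0.0558]
ee_rot: [3.14, 0.018, 3.062]
wrist_force: [-0.3, 0.4, -3.3]
grip_width: 0.0152
finger_force: 60.0
```

Run:
```python
from h import *
s=arm.snapshot("scene"); save(s,"s6.png")
u,v=px(s,[.6,-.04,.04]).astype(int)
cv2.imwrite("pics/s6c.png",cv2.resize(s["color"][v-75:v+75,u-100:u+100,::-1],(800,600),interpolation=2))
go(.6423,-.0462,.055,3.068)
```

```text
go [-0.728 -0.001  0.018] [ 0.003  0.038 -0.012] clk 13.4333 j [ 0.8   0.4  -1.01  2.15  0.48  0.81  0.97]
```

View pics/s6c.png

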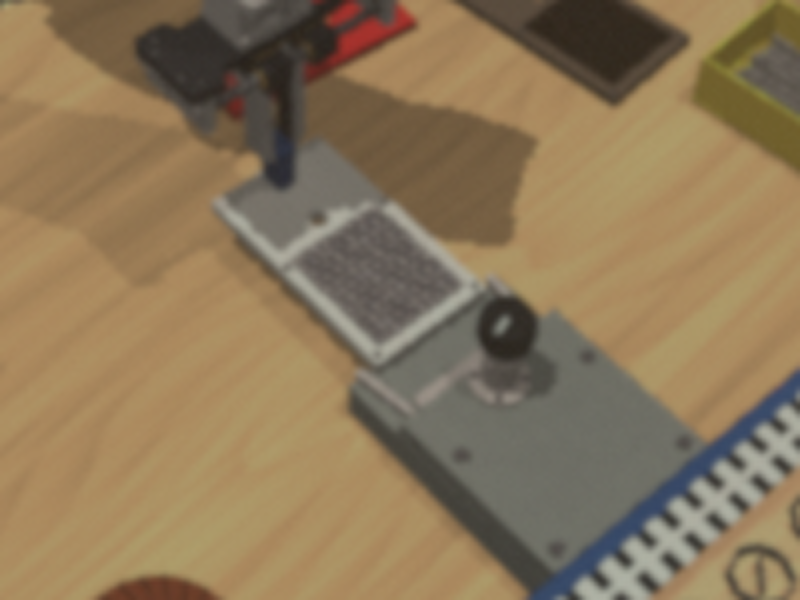

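Request:
jog_arm:
  steps:
    - [1,-0.06,0,0.001,0,0,0]
    - [1,-0.12,0,0.002,0,0,0]
    - [1,-0.17,0,0.003,0,0,0]
    - [1,-0.22,0,0.004,0,0,0]
    - [1,-0.26,0,0.005,0,0,0]
    - [1,-0.3,0,0.006,0,0,0]
    - [1,-0.3,0,0.006,0,0,0]

```text
clock: 14.02
eef_pos: [0.5377, -0.0376, 0.0564]
ee_rot: [3.139, 0.021, 3.061]
wrist_force: [0.3, -0.2, -2.8]
grip_width: 0.0154
finger_force: 60.0
```

Request:
jog_arm:
  steps:
    - [1,-0.05,0,0.001,0,0,0]
    - [1,-0.1,0,0.002,0,0,0]
    - [1,-0.15,0,0.004,0,0,0]
    - [1,-0.2,0,0.005,0,0,0]
    - [1,-0.25,0,0.006,0,0,0]
    - [1,-0.3,0,0.007,0,0,0]
    - [1,-0.34,0,0.007,0,0,0]
    - [1,-0.34,0,0.007,0,0,0]

```text
clock: 14.68
eef_pos: [0.6203, -0.0443, 0.0552]
ee_rot: [3.14, 0.018, 3.062]
wrist_force: [5.1, -1.0, -12.8]
grip_width: 0.0153
finger_force: 60.0
```

```bash
python3 -c "
from h import *
go(.6423,-.0462,.055,3.068)"
```

```text
go [-0.088 -0.     0.002] [ 0.003  0.035 -0.013] clk 14.6833 j [ 0.63  0.63 -0.9   1.81  0.59  0.98  0.98]
```

Request:
jog_arm:
  steps:
    - [1,0,0,0.004,0,0,0]
    - [1,-0.03,0,0.004,0,0,0]
    - [1,-0.06,0,0.005,0,0,0]
    - [1,-0.085,0,0.005,0,0,0]
    - [1,-0.096,0,0.005,0,0,0]
    - [1,-0.096,0,0.005,0,0,0]
    - [1,-0.096,0,0.005,0,0,0]

```text
clock: 15.27
eef_pos: [0.6437, -0.0462, 0.0546]
ee_rot: [3.14, 0.018, 3.062]
wrist_force: [-3.2, 0.9, -8.8]
grip_width: 0.0156
finger_force: 60.0
```

Request:
jog_arm:
  steps:
    - [1,-0.006,0,0.002,0,0,0]
    - [1,-0.012,0,0.004,0,0,0]
    - [1,-0.012,0,0.004,0,0,0]
    - [1,-0.012,0,0.004,0,0,0]

```text
clock: 15.6
eef_pos: [0.6433, -0.0462, 0.0532]
ee_rot: [-3.141, 0.012, 3.062]
wrist_force: [-23.1, 3.6, 4.3]
grip_width: 0.0151
finger_force: 60.0
```

Request:
jog_arm:
  steps:
    - [1,-0.005,0,0.002,0,0,0]
    - [0,-0.005,0,0.002,0,0,0]
    - [0,-0.005,0,0.002,0,0,0]
    - [0,-0.005,0,0.002,0,0,0]
    - [0,-0.005,0,0.002,0,0,0]
    - [0,-0.005,0,-0.1,0,0,0]
    - [0,0,0,-0.25,0,0,0]
    - [-0.3,0,0,-0.4,0,0,0]
    - [-0.3,0,0,-0.55,0,0.038,0]
    - [-0.3,0,0,-0.6,0,0.038,0]
    - [-0.3,0,0,-0.6,0,0.038,0]

```text
clock: 16.52
eef_pos: [0.6465, -0.0462, 0.2082]
ee_rot: [3.14, 0.006, 3.061]
wrist_force: [0.8, -0.2, -1.2]
grip_width: 0.0608
finger_force: 0.0
```

Run:
```python
from h import *
np.set_printoptions(precision=4,suppress=True)
ex=np.array([.9973,-.0739]);
def rep(s,C,n):
    x,y,z=C[...,0],C[...,1],C[...,2]
    k=C[(z>.105)&(z<.15)&(abs(x-.69)<.03)&(abs(y+.047)<.03)]
    hd=C[(z>.08)&(z<.095)&(abs(x-.645)<.025)&(abs(y+.045)<.02)]
    for q in (k,hd): print(n,len(q),len(q) and (cv2.minAreaRect((q[:,:2]*1000).astype(np.float32)),np.median(q[:,2])))
for n in("wrist","top"):
    s=arm.snapshot(n); rep(s,cloud(s),n)
    for t in ("clean_grip","knob"):
        print([ (round(d["conf"],2),w(s,d["at"])) for d in arm.tip_of(n,t)[:5]])
    save(s,n+"7.png")
go(.6893,-.0497,.2,3.0)
```

```text
wrist 1544 (((688.8302612304688, -47.980201721191406), (36.88796615600586, 37.44853591918945), 22.786239624023438), np.float64(0.1260688070870924))
wrist 431 (((643.6961059570312, -46.11887741088867), (15.107175827026367, 23.189128875732422), 85.4703140258789), np.float64(0.08851035180502131))
[(0.71, array([ 0.6431, -0.0402,  0.0704])), (0.35, array([ 0.6872, -0.0477,  0.1136]))]
[(0.57, array([ 0.6884, -0.0464,  0.1152]))]
top 22 (((679.1717529296875, -37.95018768310547), (31.712228775024414, 12.131488800048828), 49.91633987426758), np.float64(0.11974118826912392))
top 37 (((644.2900390625, -44.84097671508789), (12.41115951538086, 27.828197479248047), 89.70569610595703), np.float64(0.08794947695463799))
[(0.88, array([0.3417, 0.1836, 0.0319])), (0.82, array([ 0.6456, -0.0405,  0.0658])), (0.61, array([ 0.6912, -0.0465,  0.116 ]))]
[(0.51, array([ 0.6912, -0.0493,  0.1124]))]
go [-0.183  0.002  0.01 ] [ 0.003 -0.003  0.124] clk 16.8167 j [ 0.66  0.53 -0.97  1.6   0.45  1.25  1.1 ]
```

View pics/wrist7.png

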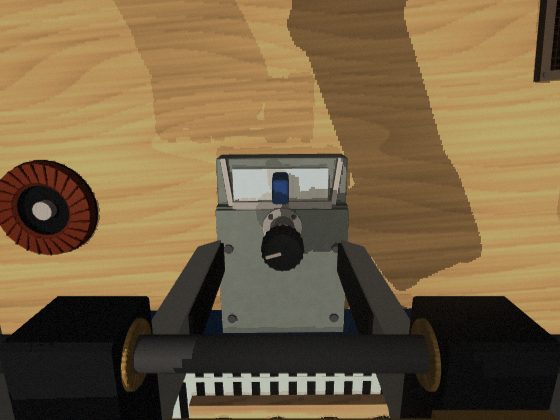

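Cassette is home: the handle-to-knob distance is 45.1 mm along the slot, and the knob is still up. Now I grip the knob high, so the fingers pass above the handle, and wind it clockwise.

Request:
jog_arm:
  steps:
    - [-0.3,-0.1,0,0,0,0,0]
    - [-0.3,-0.172,0,0.05,0,0,0]
    - [-0.3,-0.172,0,0.12,0,0,0]
    - [-0.3,-0.172,0,0.25,0,0,0]
    - [-0.3,-0.172,0,0.37,0,0,0]
    - [-0.3,-0.172,0,0.42,0,0,0]
    - [-0.3,-0.172,0,0.42,0,0,0]
    - [1,-0.172,0,0.42,0,0,0]
    - [1,-0.172,0,0.42,0,0,0]
    - [1,-0.172,0,0.42,0,0,0]
    - [1,-0.172,0,0.42,0,0,0]
    - [1,-0.172,0,0.42,0,0,0]
    - [1,-0.172,0,0.42,0,0,0]
  squeeze: 35

```text
clock: 17.9
eef_pos: [0.688, -0.0484, 0.1005]
ee_rot: [3.139, 0.002, 3.062]
wrist_force: [0.7, 5.2, 6.2]
grip_width: 0.0247
finger_force: 2.9
```

Request:
jog_arm:
  steps:
    - [1,0,0,0,0,0,0]
    - [1,0,0,0,0,0,0]

```text
clock: 18.07
eef_pos: [0.688, -0.0484, 0.1004]
ee_rot: [3.139, 0.002, 3.063]
wrist_force: [0.4, 4.3, 5.9]
grip_width: 0.0111
finger_force: 3.0
```

Run:
```python
from h import *
s=arm.snapshot("wrist")
t=arm.snapshot("scene"); u,v=px(t,[.69,-.047,.11]).astype(int)
a=cv2.resize(t["color"][v-40:v+40,u-40:u+40],(400,400),interpolation=2)
b=s["color"][:400,80:480]
cv2.imwrite("pics/k8.png",np.hstack([a,b])[:,:,::-1]); st=arm.read_state(); print(st["eef_pos"],st["grip_width"],st["wrist_force"])
```

```text
[ 0.68799908 -0.04846721  0.10042853] 0.0032910179353990796 [-0.49551427  4.21185535  5.39520779]
```

View pics/k8.png

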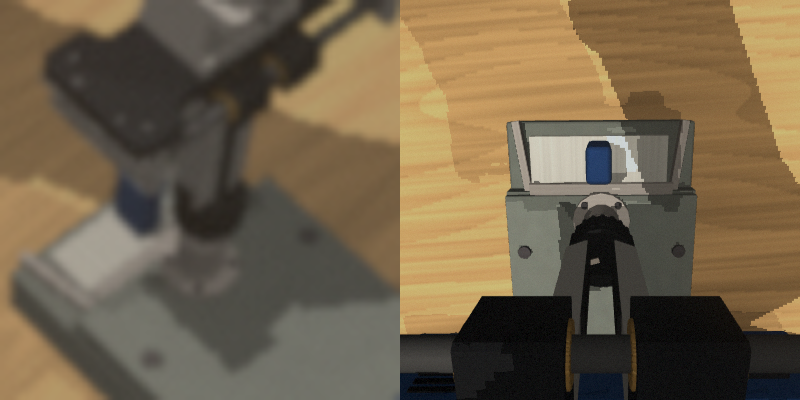

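Run:
```python
from h import *
np.set_printoptions(precision=3,suppress=True,linewidth=200)
s=arm.snapshot("wrist"); C=cloud(s)
for u in (270,276,282): 
  print(u); print(np.c_[np.arange(215,300,5),C[215:300:5,u]][:, :].tolist() and C[215:300:5,u])
print(C[235,235:330:4])
st=arm.read_state(); print(st)
```

```text
270
[[ 0.679 -0.055  0.076]
 [ 0.672 -0.053  0.109]
 [ 0.671 -0.053  0.121]
 [ 0.673 -0.053  0.125]
 [ 0.675 -0.053  0.126]
 [ 0.677 -0.053  0.128]
 [ 0.678 -0.053  0.133]
 [ 0.678 -0.053  0.14 ]
 [ 0.677 -0.053  0.148]
 [ 0.678 -0.053  0.152]
 [ 0.678 -0.052  0.159]
 [ 0.678 -0.052  0.163]
 [ 0.678 -0.052  0.168]
 [ 0.678 -0.052  0.173]
 [ 0.677 -0.052  0.179]
 [ 0.678 -0.052  0.181]
 [ 0.679 -0.052  0.184]]
276
[[ 0.677 -0.05   0.084]
 [ 0.672 -0.05   0.11 ]
 [ 0.672 -0.05   0.12 ]
 [ 0.673 -0.05   0.125]
 [ 0.675 -0.05   0.127]
 [ 0.678 -0.05   0.126]
 [ 0.679 -0.05   0.13 ]
 [ 0.68  -0.05   0.135]
 [ 0.679 -0.05   0.144]
 [ 0.68  -0.05   0.15 ]
 [ 0.68  -0.05   0.155]
 [ 0.679 -0.05   0.161]
 [ 0.68  -0.05   0.165]
 [ 0.68  -0.05   0.169]
 [ 0.68  -0.05   0.174]
 [ 0.68  -0.05   0.178]
 [ 0.68  -0.05   0.182]]
282
[[ 0.671 -0.046  0.105]
 [ 0.67  -0.046  0.117]
 [ 0.672 -0.046  0.122]
 [ 0.673 -0.046  0.126]
 [ 0.676 -0.047  0.126]
 [ 0.679 -0.047  0.126]
 [ 0.681 -0.047  0.126]
 [ 0.684 -0.047  0.126]
 [ 0.687 -0.048  0.127]
 [ 0.69  -0.048  0.126]
 [ 0.693 -0.048  0.126]
 [ 0.6
[... 533 characters left out ...]
0.038  0.126]
 [ 0.677 -0.035  0.125]
 [ 0.679 -0.033  0.12 ]
 [ 0.685 -0.03   0.105]
 [ 0.704 -0.024  0.053]
 [ 0.704 -0.021  0.054]
 [ 0.704 -0.018  0.055]
 [ 0.705 -0.015  0.053]]
{'clock': 18.2167, 'joint_positions': array([ 0.577,  0.681, -0.893,  1.599,  0.568,  1.139,  1.041]), 'joint_vel': array([-0.   , -0.001,  0.004, -0.001,  0.004,  0.002, -0.   ]), 'joint_efforts': array([  1.838, -97.033, -19.675, -36.472,   0.675,   0.506,  -0.003]), 'eef_pos': array([ 0.688, -0.049,  0.1  ]), 'ee_rot': array([3.139, 0.002, 3.062]), 'wrist_force': array([-0.729,  2.245,  6.682]), 'torque': array([ 0.622, -0.212, -0.012]), 'finger_force': 3.3559980627615005, 'grip_width': 0.0012414221733671245}
```

Request:
jog_arm:
  steps:
    - [1,0,0,-0.1,0,0,0]
    - [-0.3,0,0,-0.2,0,0,0]
    - [-0.3,0,0,-0.2,0,0,0]
    - [-0.3,0,0,-0.2,0,0,0]
    - [-0.3,0,0,-0.2,0,0,0]
    - [-0.3,0,0,-0.2,0,0,0]

```text
clock: 18.72
eef_pos: [0.6867, -0.0501, 0.1483]
ee_rot: [3.141, -0.001, 3.062]
wrist_force: [0.1, 1.3, -0.8]
grip_width: 0.0305
finger_force: 0.0
```

Run:
```python
from h import *
np.set_printoptions(precision=3,suppress=True,linewidth=200)
s=arm.snapshot("wrist"); C=cloud(s); x,y,z=C[...,0],C[...,1],C[...,2]
st=arm.read_state(); print(st["eef_pos"],st["grip_width"])
for sg in (-1,1):
    q=C[(s["z_map"]>0)&(abs(x-.688)<.012)&(sg*(y+.048)>.022)&(sg*(y+.048)<.06)&(z>.06)]
    print(sg,len(q),np.percentile(q[:,2],[0,1,5,50]), q[np.argsort(q[:,2])[:4]])
k=C[(z>.105)&(z<.15)&(abs(x-.69)<.022)&(abs(y+.047)<.022)]; print(np.percentile(k[:,2],[5,50,95]),k.mean(0))
u,v=px(s,[.69,-.047,.125]).astype(int)
cv2.imwrite("pics/w9.png",s["color"][:,:,::-1])
```

```text
[ 0.687 -0.05   0.148] 0.0345248762253603
-1 5 [0.238 0.239 0.239 0.245] [[ 0.676 -0.07   0.238]
 [ 0.676 -0.072  0.239]
 [ 0.676 -0.07   0.245]
 [ 0.676 -0.071  0.252]]
1 495 [0.181 0.183 0.187 0.217] [[ 0.679 -0.026  0.181]
 [ 0.679 -0.025  0.182]
 [ 0.679 -0.024  0.182]
 [ 0.679 -0.025  0.182]]
[0.113 0.126 0.127] [ 0.686 -0.048  0.125]
```

View pics/w9.png

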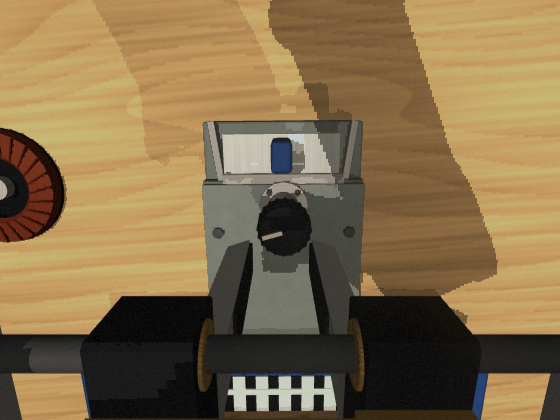

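Run:
```python
from h import *
np.set_printoptions(precision=3,suppress=True,linewidth=200)
s=arm.snapshot("wrist"); C=cloud(s)
for v in range(236,272,4): print(v,C[v,240:256:5].round(3).tolist(),C[v,308:326:5].round(3).tolist())
for z in(.148,.165,.175): print(z,[px(s,[.687-.008,-.048+d,z]) for d in (-.017,.017)])
```

```text
236 [[0.715, -0.088, 0.053], [0.715, -0.084, 0.054], [0.716, -0.079, 0.053], [0.716, -0.075, 0.054]] [[0.693, -0.032, 0.126], [0.72, -0.023, 0.053], [0.721, -0.019, 0.053], [0.721, -0.015, 0.052]]
240 [[0.719, -0.089, 0.053], [0.676, -0.068, 0.174], [0.72, -0.08, 0.053], [0.72, -0.075, 0.052]] [[0.698, -0.032, 0.122], [0.724, -0.024, 0.053], [0.725, -0.019, 0.052], [0.724, -0.015, 0.054]]
244 [[0.676, -0.07, 0.18], [0.677, -0.068, 0.176], [0.723, -0.08, 0.053], [0.724, -0.076, 0.053]] [[0.728, -0.028, 0.052], [0.68, -0.032, 0.177], [0.679, -0.03, 0.18], [0.679, -0.027, 0.181]]
248 [[0.675, -0.069, 0.186], [0.677, -0.067, 0.182], [0.727, -0.081, 0.053], [0.727, -0.076, 0.053]] [[0.731, -0.029, 0.053], [0.682, -0.032, 0.177], [0.679, -0.03, 0.186], [0.679, -0.028, 0.185]]
252 [[0.675, -0.069, 0.192], [0.677, -0.067, 0.187], [0.731, -0.081, 0.052], [0.731, -0.076, 0.053]] [[0.735, -0.029, 0.053], [0.684, -0.033, 0.177], [0.68, -0.031, 0.188], [0.679, -0.029, 0.191]]
256 [[0.676, -0.068, 0.196], [0.677, -0.067, 0.192], [0.735, -0.081, 0.053], [0.735, -0.077, 0.054]] [[0.739, -0.029, 0.053], [0.686, -0.033, 0.178], [0.68, -0.031, 0.193], [0.679, -0.029, 0.196]]
260 [[0.676, -0.068, 0.201], [0.678, -0.066, 0.195], [0.739, -0.082, 0.053], [0.611, -0.044, 0.354]] [[0.743, -0.029, 0.052], [0.688, -0.033, 0.179], [0.68, -0.032, 0.197], [0.678, -0.03, 0.201]]
264 [[0.677, -0.068, 0.202], [0.681, -0.067, 0.194], [0.743, -0.082, 0.053], [0.743, -0.078, 0.053]] [[0.747, -0.03, 0.053], [0.691, -0.033, 0.178], [0.68, -0.032, 0.201], [0.679, -0.03, 0.205]]
268 [[0.677, -0.067, 0.206], [0.683, -0.067, 0.194], [0.746, -0.082, 0.054], [0.747, -0.078, 0.053]] [[0.751, -0.03, 0.053], [0.692, -0.033, 0.179], [0.682, -0.032, 0.202], [0.679, -0.031, 0.209]]
0.148 [array([255., 230.]), array([311., 226.])]
0.165 [array([253., 240.]), array([313., 235.])]
0.175 [array([251., 246.]), array([315., 241.])]
```

The wrist depth shows the fingertips about 26 mm above the reported TCP: tips at 0.175 with the TCP at 0.148. So the fingers closed on top of the knob. The knob is unharmed, still up, with its mark at (272,237). I regrip 24 mm lower.

Request:
jog_arm:
  steps:
    - [-0.3,-0.009,0.004,0,0,0,0]
    - [-0.3,-0.009,0.004,0,0,0,0]
    - [-0.3,-0.009,0.004,0,0,0,0]
    - [-0.3,-0.009,0.004,0.1,0,0,0]
    - [-0.3,-0.009,0.004,0.18,0,0,0]
    - [-0.3,-0.009,0.004,0.25,0,0,0]
    - [-0.3,-0.009,0.004,0.276,0,0,0]
    - [-0.3,-0.009,0.004,0.276,0,0,0]
    - [1,-0.009,0.004,0.276,0,0,0]
    - [1,-0.009,0.004,0.276,0,0,0]
    - [1,-0.009,0.004,0.276,0,0,0]
    - [1,-0.009,0.004,0.276,0,0,0]
    - [1,-0.009,0.004,0.276,0,0,0]
    - [1,-0.009,0.004,0.276,0,0,0]
  squeeze: 40

```text
clock: 19.98
eef_pos: [0.69, -0.0486, 0.0808]
ee_rot: [3.14, 0.001, 3.062]
wrist_force: [0.8, 2.3, 4.9]
grip_width: 0.0351
finger_force: 40.0
```

Request:
jog_arm:
  steps:
    - [1,0,0,0.001,0,0,0.2]
    - [1,0,0,0.002,0,0,0.4]
    - [1,0,0,0.003,0,0,0.6]
    - [1,0,0,0.004,0,0,0.8]
    - [1,0,0,0.005,0,0,1]
    - [1,0,0,0.005,0,0,1]

```text
clock: 20.48
eef_pos: [0.6899, -0.0488, 0.0795]
ee_rot: [3.14, 0.001, 2.555]
wrist_force: [2.6, 0.7, 5.0]
grip_width: 0.0352
finger_force: 40.0
```

Request:
jog_arm:
  steps:
    - [1,0,0,0.001,0,0,0.2]
    - [1,0,0,0.002,0,0,0.4]
    - [1,0,0,0.003,0,0,0.6]
    - [1,0,0,0.004,0,0,0.8]
    - [1,0,0,0.005,0,0,1]
    - [1,0,0,0.005,0,0,1]

```text
clock: 20.98
eef_pos: [0.6897, -0.0488, 0.0782]
ee_rot: [3.14, -0.0, 2.057]
wrist_force: [0.1, 0.5, 5.3]
grip_width: 0.0353
finger_force: 40.0
```

Request:
jog_arm:
  steps:
    - [1,0,0,0.001,0,0,0.2]
    - [1,0,0,0.002,0,0,0.4]
    - [1,0,0,0.003,0,0,0.6]
    - [1,0,0,0.004,0,0,0.8]
    - [1,0,0,0.005,0,0,1]
    - [1,0,0,0.005,0,0,1]

```text
clock: 21.48
eef_pos: [0.6894, -0.0487, 0.0769]
ee_rot: [3.141, -0.001, 1.557]
wrist_force: [-2.0, 0.9, 7.2]
grip_width: 0.0353
finger_force: 40.0
```

Request:
jog_arm:
  steps:
    - [1,0,0,0.001,0,0,0.2]
    - [1,0,0,0.002,0,0,0.4]
    - [1,0,0,0.003,0,0,0.6]
    - [1,0,0,0.004,0,0,0.8]
    - [1,0,0,0.005,0,0,1]
    - [1,0,0,0.005,0,0,1]

```text
clock: 21.98
eef_pos: [0.689, -0.0486, 0.0746]
ee_rot: [-3.14, -0.001, 1.059]
wrist_force: [0.8, 1.6, -4.3]
grip_width: 0.0352
finger_force: 40.0
```

Request:
jog_arm:
  steps:
    - [1,0,0,0.001,0,0,0.2]
    - [1,0,0,0.002,0,0,0.4]
    - [1,0,0,0.003,0,0,0.6]
    - [1,0,0,0.004,0,0,0.8]
    - [1,0,0,0.005,0,0,1]
    - [1,0,0,0.005,0,0,1]

```text
clock: 22.48
eef_pos: [0.689, -0.0482, 0.0732]
ee_rot: [-3.14, -0.0, 0.562]
wrist_force: [1.0, 5.1, -4.0]
grip_width: 0.0351
finger_force: 40.0
```

Request:
jog_arm:
  steps:
    - [-0.2,0,0,0,0,0,0]
    - [-0.2,0,0,0,0,0,0]
    - [-0.2,0,0,0,0,0,0]
    - [-0.2,0,0,0,0,0,0]
    - [-0.2,0,0,-0.15,0,0,0]
    - [-0.2,0,0,-0.3,0,0,0]
    - [-0.2,0,0,-0.45,0,0,0]
    - [-0.2,0,0,-0.6,0,0,0]
    - [-0.2,0,0,-0.6,0,0,0]

```text
clock: 23.23
eef_pos: [0.6926, -0.0492, 0.2322]
ee_rot: [3.137, -0.009, 0.563]
wrist_force: [1.7, -0.6, -0.4]
grip_width: 0.0564
finger_force: 0.0
```

Run:
```python
from h import *
s=arm.snapshot("wrist"); C=cloud(s); x,y,z=C[...,0],C[...,1],C[...,2]
k=C[(z>.095)&(z<.15)&(abs(x-.69)<.022)&(abs(y+.047)<.022)]; print(len(k),np.percentile(k[:,2],[5,50,95]),k.mean(0))
hd=C[(z>.08)&(z<.095)&(abs(x-.645)<.025)&(abs(y+.045)<.02)]; print(len(hd),cv2.minAreaRect((hd[:,:2]*1000).astype(np.float32)))
t=arm.snapshot("scene"); C=cloud(t); x,y,z=C[...,0],C[...,1],C[...,2]
k=C[(z>.095)&(z<.15)&(abs(x-.69)<.02)&(abs(y+.047)<.02)]; print(len(k),np.percentile(k[:,2],[5,50,95]))
for n in ["clean_lead","clean_grip","clogged_grip","mug"]: print(n,[(round(d["conf"],2),w(t,d["at"]).round(3)) for d in arm.tip_of("scene",n)[:4]])
st=arm.read_state(); print(st["eef_pos"],st["wrist_force"],st["clock"])
```

```text
1258 [0.10415468 0.11367256 0.11511978] [ 0.69087706 -0.0468307   0.11264363]
368 ((644.6949462890625, -45.98363494873047), (16.15724754333496, 23.876880645751953), 87.65386962890625)
171 [0.09735912 0.11220768 0.11487073]
clean_lead [(0.97, array([0.321, 0.016, 0.006])), (0.94, array([ 0.205, -0.182,  0.001]))]
clean_grip [(0.87, array([ 0.263, -0.338,  0.032])), (0.83, array([0.344, 0.186, 0.034])), (0.81, array([ 0.642, -0.044,  0.069])), (0.65, array([ 0.672,  0.338, -0.   ]))]
clogged_grip [(0.63, array([0.401, 0.285, 0.036]))]
mug [(0.96, array([ 0.577, -0.511, -0.001]))]
[ 0.68867532 -0.04926589  0.22214376] [-0.20927051 -0.8327858  -0.72492167] 23.5333
```

```bash
python3 -c "
from rig import arm
print(arm.hand_in())"
```

```text
the job is handed in; nothing more can be done
None
```

The clean cassette is fully home in the slot and the captive screw has sprung down to its starting height through the cassette's hole; the job was handed in at about 24 s, but the hand-in gave no verdict, and I viewed 11 pictures where the limit was 10.

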